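# Roll the lying bottle into line and slide it into the rack

## Robot

A 6-joint arm with a two-finger parallel gripper is mounted at the origin on the work surface. World frame = base frame: x ahead of the robot, y to its left, z up, the work surface at z = 0. Lengths are in m, angles in degrees, forces in N, time in s.
With the tool pointing down it reaches from about 0.3 to 0.75 m from the base axis. Payload 8.5 kg.
Tool frame: the origin (TCP) lies at the very end of the fingers, on their centre line; the grasp point (between the pads) lies 19 mm behind it (hold_point_z is the distance from the TCP to the grasp point, in m); z points along the fingers, y is the direction in which the jaws open and shut (so a half turn about z gives the same grasp; the last joint's range is limited). The gripper opens to 85 mm and grips with 20 to 120 N. Pads are 22 mm wide; open, the fingers measure 114 mm over their backs; the gripper's body (76 mm by 85 mm) begins 54 mm behind the grasp point. The pads swing forward as they close: fully open they stand 13 mm farther back than shut.
Start: joints at [-80.46, 21.807, 74.336, -0, 83.858, -12.336], TCP at [0.205, -0.51, 0.231] pointing down, gripper open.
Joint ranges: [-178.18, 178.18], [-50.72, 133.34], [12.68, 142.11], [-81.47, 261.47], [9.98, 163.14], [-165.26, 165.26]. Speed limits (degrees/s): [136.94, 136.94, 180, 180, 180, 180].

## Interface

Orientations are given as a 3x3 rotation matrix whose columns are the frame's x, y, z axes.
In Python, from rig import observe, get_image, close_job, hold_point_z gives the robot as it stands. The module is installed in compiled form; this text tells all that it offers.
- The arm moves only by the tool jog_arm, never from a script. Its arguments are lists of equal length, an entry for each row: "travel": the shift along the world's x, y, z in m, a list of three; "dr": the turn, a rotation vector about the world's x, y, z in rad, a list of three. In form: {"travel": [[x, y, z], ...], "dr": [[rx, ry, rz], ...]}. A call has 1 to 20 rows; each row shifts and turns the commanded pose from where the row before left it; what a row does not reach is not made up. A row lasts 1/12 s, in which the tool goes at most 41.7 mm and 7.16 degrees, less where a joint would pass 70% of its speed; a pose out of reach is approached as far as the arm can. A call with a gripper value outside its range is refused whole. "jaw" is the finger opening in m, from 0 to 0.0854, set as the call begins (left out, the last holds). The fingers move at their own pace and stop on an object; "newtons" is the grip in N (left out, the last holds). Time passes only in rows, so rows that do not move let the fingers close. It gives the time, the measured TCP pose, the force and the opening at its end, in the units of the state.
- observe(): the state, without advancing time (a new reading comes with each control period).
- get_image(name): name is "scene" or "top"; returns a dict with "color" (400x640x3 uint8, red, green, blue), "fovy" (degrees; the focal length in pixels is half the picture's height over the tangent of half this angle, whatever the lens; pixels are square), "cx", "cy" (the principal point, pixels), "k1" (the pictures are not rectified: a ray, as slopes to the right and down, at radius r is drawn at 1 + k1 r^2 times it, then the intrinsics apply), "R" (3x3) and "t" (3): a world point X has camera coordinates R X + t. Camera axes: x right, y down, z forward; pixel columns grow to the right and rows downward; lengths in m; the calibration is good to about 2 mm. A picture is of the moment at which its call begins. There is no depth.
- close_job(): hands the job in, once; it reports no verdict.
The state is a dict: "time_s": time; "q": joint angles; "qvel": joint speeds; "joint_efforts": joint torques, N m; "position": TCP position; "tool_rot": TCP orientation; "ft_force": force on the tool from outside, world axes, zero at the start; "wrist_torque": the same for the moment, N m; "grip_width": finger opening in m.
Only numpy, scipy, OpenCV 4.12 (cv2) and the standard library are available. Lean on these libraries where they do the work, as an engineer would, in place of code of your own. Each camera call takes 0.05 s, during which the arm holds its last target.

## Task

Rub the lying amber bottle along by its top, so that it rolls over the table away from the robot and stops in line with the one empty compartment of the rack, its neck pointing into it. Then push on its base to slide it into that compartment, neck first, until the neck meets the back wall. Use the fingers only to push: do not pinch, straddle or lift the bottle, touch it only on top until it is in line, and leave the other things where they are.

Things in the scene. Friction and masses are not known exactly. Their poses are not given: they have to be found in the camera images.
- bottle: Empty amber glass bottle lying on the table, loose, 0.22 kg: cylinder 60 mm across, 100 mm long, then a 30 mm shoulder and a 20 mm neck 24 mm across (lip 29). Origin on its axis in mid-cylinder, 30 mm above the table. Its y axis runs along it to the neck: base at y = -50 mm, neck's end at +100 mm; x and z turn as it rolls. Friction about 0.6; a slow roll dies out within a few mm.
- bottle_base (a point): Centre of the bottle's flat base (60 mm across), 30 mm above the table; axes as the bottle's. At the start the bottle lies 60 to 90 mm nearer to the robot than the empty compartment's centre line, nearly parallel to it, its neck 8 to 35 mm short of the rack. A top pushed by 2 d rolls the bottle by d. A push off the base's centre swings it round.
- pad: The empty compartment: a thin white liner on its floor (66 x 130 mm, look only). Origin at the compartment's centre at table height. x runs along the rack, away from the robot; y points into the compartment: open mouth at y = -70 mm, back wall at +70 mm. The bottle is fully in with its origin at y = -30 mm, its base then standing 10 mm out of the mouth.
- rack: White plastic wall-style slot rack lying flat, fixed, 321 x 145 mm: four compartments in a row along x (pitch 79, clear width 74 mm), open at top and front (-y); walls 5 mm thick, 44 mm high, back wall 55 mm; floor level with the table (0.8 mm). Origin mid-rack at table height; axes as the empty compartment's, which may be any but the one nearest the robot.
- case: Bystander: blue plastic thermometer case 24 x 115 x 18 mm, loose, lying in a compartment. Origin under its centre.
- spoon: Bystander: steel spoon 115 mm long, loose, lying in a compartment. Origin under its middle.
- carton: Bystander: plain carton 45 x 100 x 28 mm, loose, in the compartment nearest the robot. Origin under its centre.
- mug: Bystander: cream mug, 80 mm across, 92 mm high, upright to the right of the work. Origin under its centre.
- jar: Bystander: small white jar, 54 mm across, 55 mm high, upright to the left of the rack. Origin under its centre.
- tumbler: Bystander: glass tumbler, 68 mm across, 85 mm high, upright to the right of the work. Origin under its centre.
There are look-alikes about, which are no part of the job. Of the things that look like the bottle, take the one that is farthest to the robot's left at the start.

How it is judged:
By the outcome, as a careful person would: the job done as asked, in the order asked, and still so for the second after the job is handed in, with the robot touching nothing.
It also fails if it takes over 61 s, if anything falls off the work surface, if the arm or the gripper's body presses on something with over 40 N, if the wrist force passes 120 N, or if a joint passes its speed limit or range.

## Working session

There is one attempt and no reset: what is moved stays moved. The work goes in short steps, Python scripts to look and compute and a tool call to move; the robot and the scene stay as the last step left them, time stands still between calls to the robot, and variables do not carry over. Pictures are saved under pics/ and viewed, and the job is handed in when it is done.

Besides the shell and the picture viewer there is one more tool, called after "Emit:" by a JSON object that holds its "name" and its "arguments". jog_arm: Moves the arm, as the interface text tells. Its arguments: {"type":"object","properties":{"travel":{"type":"array"},"dr":{"type":"array"},"jaw":{"type":"number"},"newtons":{"type":"number"}},"required":["travel","dr"]}

```bash
mkdir -p pics; cat > h.py <<'E'
import numpy as np, cv2
from rig import observe, get_image
def K(im):
    h,w=im["color"].shape[:2]; f=h/2/np.tan(np.radians(im["fovy"])/2)
    return np.array([[f,0,im["cx"]],[0,f,im["cy"]],[0,0,1]]),np.array([im["k1"],0,0,0,0.])
def ray(im,uv):
    k,d=K(im); p=cv2.undistortPointsIter(np.array(uv,float).reshape(-1,1,2),k,d,None,None,(3,50,1e-10)).reshape(-1,2)
    R=np.array(im["R"]);t=np.array(im["t"])
    D=np.c_[p,np.ones(len(p))]@R
    return -R.T@t,D
def onplane(im,uv,z):
    C,D=ray(im,uv); return C+D*((z-C[2])/D[:,2:3])
def proj(im,X):
    k,d=K(im); r,_=cv2.Rodrigues(np.array(im["R"]))
    return cv2.projectPoints(np.array(X,float).reshape(-1,1,3),r,np.array(im["t"],float),k,d)[0].reshape(-1,2)
def save(im,n): cv2.imwrite("pics/"+n+".png",im["color"][:,:,::-1])
def tri(a,ua,b,ub):
    C1,d1=ray(a,ua);C2,d2=ray(b,ub);d1=d1[0];d2=d2[0]
    A=np.c_[d1,-d2];s=np.linalg.lstsq(A,C2-C1,rcond=None)[0]
    return (C1+d1*s[0]+C2+d2*s[1])/2,np.linalg.norm(C1+d1*s[0]-C2-d2*s[1])
E
python3 - <<'E'
from h import *
import pickle
o=observe();print({k:np.round(v,3).tolist() for k,v in o.items()})
for n in("scene","top"):
    i=get_image(n);save(i,n+"0");pickle.dump(i,open(n+"0.pkl","wb"))
    print(n,{k:np.round(v,3).tolist() for k,v in i.items() if k!="color"}, -np.array(i["R"]).T@np.array(i["t"]))
E
```

```text
{'time_s': 0.0, 'q': [-80.459, 21.841, 74.385, -0.001, 83.857, -12.333], 'qvel': [0.059, 0.081, 0.001, 0.059, -0.03, 0.009], 'joint_efforts': [-0.001, -44.847, -23.128, -0.0, 0.005, -0.0], 'position': [0.205, -0.51, 0.231], 'tool_rot': [[0.928, 0.373, -0.0], [0.373, -0.928, 0.001], [0.0, -0.001, -1.0]], 'ft_force': [-1.004, 0.086, 0.419], 'wrist_torque': [-0.014, 0.032, 0.062], 'grip_width': 0.086}
scene {'fovy': 54.816, 'cx': 318.473, 'cy': 199.318, 'k1': -0.047, 'R': [[0.258, 0.966, 0.008], [0.589, -0.151, -0.794], [-0.766, 0.21, -0.608]], 't': [-0.133, -0.258, 1.717]} [ 1.50074144 -0.27043393  0.83994521]
top {'fovy': 50.99, 'cx': 318.43, 'cy': 198.186, 'k1': -0.02, 'R': [[-0.029, -0.999, 0.016], [-0.992, 0.027, -0.123], [0.123, -0.019, -0.992]], 't': [0.001, 0.524, 1.298]} [0.36021861 0.0123149  1.35229449]
```

View pics/scene0.png

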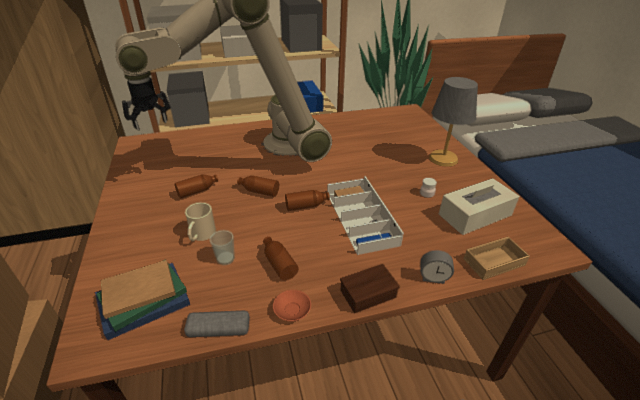

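View pics/top0.png

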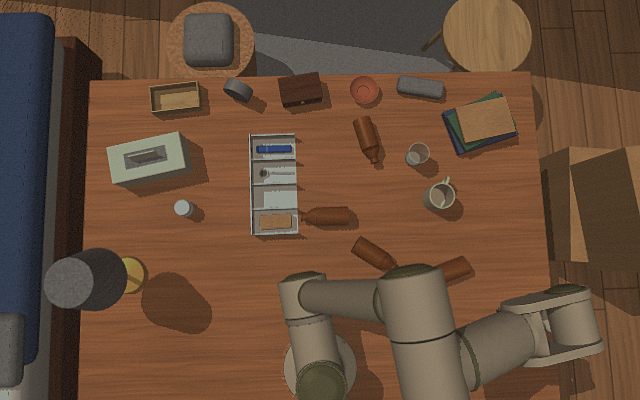

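Bottle look-alikes, by pixel in the top view: (328,215), (372,252), (450,270) and (367,140). The one farthest left (+y) is (328,215), with its neck towards the rack. The liner-only compartment is at about (281,199), second from the robot. I'll check both in a close crop.

```bash
python3 - <<'E'
from h import *
import pickle
a=pickle.load(open("top0.pkl","rb"));b=pickle.load(open("scene0.pkl","rb"))
cv2.imwrite("pics/ctop0.png",cv2.resize(a["color"][120:245,235:395,::-1],None,fx=5,fy=4.8,interpolation=cv2.INTER_CUBIC)[:600])
cv2.imwrite("pics/cscene0.png",cv2.resize(b["color"][165:265,270:420,::-1],None,fx=5,fy=5,interpolation=cv2.INTER_CUBIC))
E
```

```text
(no output)
```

View pics/ctop0.png

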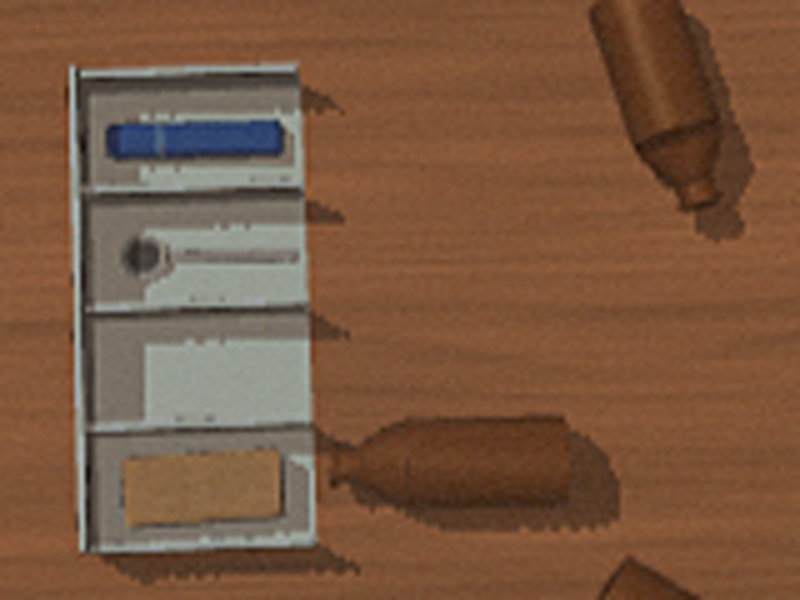

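View pics/cscene0.png

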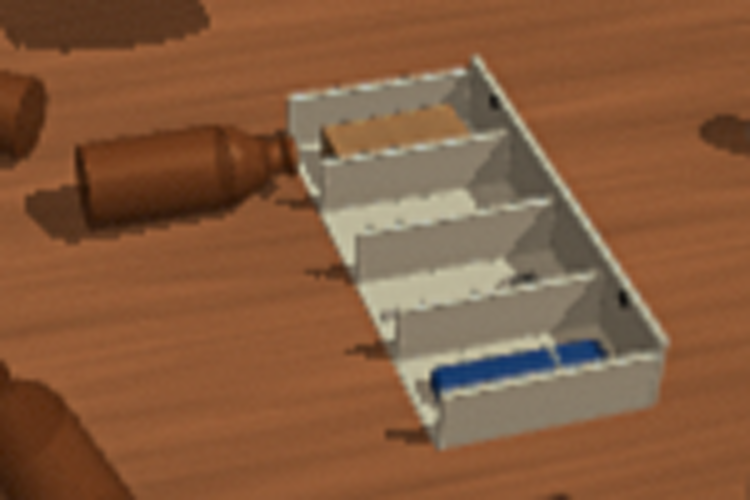

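```bash
python3 - <<'E'
from h import *
import pickle
a=pickle.load(open("top0.pkl","rb"));b=pickle.load(open("scene0.pkl","rb"))
T=lambda x,y:[(x+.5)/5-.5+235,(y+.5)/4.8-.5+120]
S=lambda x,y:[(x+.5)/5-.5+270,(y+.5)/5-.5+165]
tw=[T(298,68),T(303,190),T(307,309),T(311,429),T(314,543)]
sw=[S(440,396),S(398,312),S(357,234),S(323,158),S(291,97)]
for p,q in zip(tw,sw):
    X,e=tri(a,[p],b,[q]);print(X.round(4),round(e,4),onplane(a,[p],.044)[0].round(4))
print("back",[onplane(a,[T(*p)],.055)[0].round(4) for p in((70,67),(82,550))])
X=onplane(a,[T(*p) for p in((298,68),(303,190),(307,309),(311,429),(314,543))],.044)
c=np.polyfit(X[:,0],X[:,1],1);print("front line slope",c)
print("pad corners",onplane(a,[T(145,343),T(145,424),T(311,424),T(308,343)],.001).round(4))
print("neck tri",tri(a,[T(334,466)],b,[S(291,152)]))
print("base edges z.03",onplane(a,[T(569,416),T(569,505),T(410,418),T(410,506),T(334,466)],.03).round(4))
# base center via scene: base ellipse centre
print("base tri",tri(a,[T(569,461)],b,[S(87,188)]))
E
```

```text
[0.7334 0.0597 0.042 ] 0.0029 [0.7323 0.0582 0.044 ]
[0.6514 0.0598 0.038 ] 0.0057 [0.6492 0.0568 0.044 ]
[0.5711 0.0587 0.0379] 0.005 [0.5694 0.0561 0.044 ]
[0.4912 0.0586 0.0422] 0.0064 [0.4901 0.0554 0.044 ]
[0.4166 0.0578 0.0428] 0.0051 [0.4159 0.0552 0.044 ]
back [array([0.7336, 0.2024, 0.055 ]), array([0.415 , 0.1977, 0.055 ])]
front line slope [0.00929454 0.0510446 ]
pad corners [[0.5558 0.1632 0.001 ]
 [0.5008 0.164  0.001 ]
 [0.4978 0.0567 0.001 ]
 [0.553  0.0574 0.001 ]]
neck tri (array([0.46703743, 0.0439308 , 0.03261254]), np.float64(0.004308476268070563))
base edges z.03 [[ 0.4956 -0.1079  0.03  ]
 [ 0.4368 -0.1057  0.03  ]
 [ 0.4971 -0.007   0.03  ]
 [ 0.439  -0.0053  0.03  ]
 [ 0.4667  0.0419  0.03  ]]
base tri (array([ 0.46669707, -0.10304757,  0.02910864]), np.float64(0.007811380822560204))
```

The crop shows the target bottle at (328,215) with its neck pointing left (+y). The second compartment holds only its liner, between carton and spoon.

Measured, and consistent with the given sizes:
- **Compartment centre line:** x ≈ 0.530
- **Bottle axis:** x ≈ 0.467, height ≈ 30 mm
- **Base:** y ≈ -0.105
- **Neck gap to the rack:** about 14 mm

I'll go above the bottle with the jaws along its axis and part open, so that both tips rest on top.

Emit:
{"name": "jog_arm", "arguments": {"travel": [[0.0159,0.02875,0],[0.0159,0.02875,0],[0.0159,0.02875,0],[0.0159,0.02875,0],[0.0159,0.02875,0],[0.0159,0.02875,0],[0.0159,0.02875,0],[0.0159,0.02875,0],[0.0159,0.02875,0],[0.0159,0.02875,0],[0.0159,0.02875,0],[0.0159,0.02875,0],[0.0159,0.02875,0],[0.0159,0.02875,0],[0.0159,0.02875,0],[0.0159,0.02875,0],[0,0,0],[0,0,0]], "dr": [[0,0,-0.024],[0,0,-0.024],[0,0,-0.024],[0,0,-0.024],[0,0,-0.024],[0,0,-0.024],[0,0,-0.024],[0,0,-0.024],[0,0,-0.024],[0,0,-0.024],[0,0,-0.024],[0,0,-0.024],[0,0,-0.024],[0,0,-0.024],[0,0,-0.024],[0,0,-0.024],[0,0,0],[0,0,0]], "jaw": 0.05}}

```text
time_s: 1.6
position: [0.4595, -0.0492, 0.231]
tool_rot: [[1.0, 0.001, -0.001], [0.001, -1.0, 0.0], [-0.001, -0.0, -1.0]]
ft_force: [0.1, -1.1, -0.1]
grip_width: 0.0502
```

Emit:
{"name": "jog_arm", "arguments": {"travel": [[0,0,-0.03],[0,0,-0.03],[0,0,-0.03],[0,0,-0.03],[0,0,-0.021],[0,0,-0.015],[0,0,0],[0,0,0]], "dr": [[0,0,0],[0,0,0],[0,0,0],[0,0,0],[0,0,0],[0,0,0],[0,0,0],[0,0,0]]}}

```text
time_s: 2.27
position: [0.4589, -0.0512, 0.0753]
tool_rot: [[1.0, -0.003, -0.001], [-0.003, -1.0, 0.0], [-0.001, -0.0, -1.0]]
ft_force: [1.0, -0.0, 0.6]
grip_width: 0.0501
```

```bash
cat >> h.py <<'E'
def look(n,tb=(235,120,395,245),sb=(270,165,420,265)):
    a=get_image("top");b=get_image("scene")
    import pickle;pickle.dump((a,b),open(n+".pkl","wb"))
    A=cv2.resize(a["color"][tb[1]:tb[3],tb[0]:tb[2],::-1],(640,int(640*(tb[3]-tb[1])/(tb[2]-tb[0]))),interpolation=cv2.INTER_CUBIC)
    cv2.imwrite(f"pics/{n}_t.png",A)
    B=cv2.resize(b["color"][sb[1]:sb[3],sb[0]:sb[2],::-1],(750,int(750*(sb[3]-sb[1])/(sb[2]-sb[0]))),interpolation=cv2.INTER_CUBIC)
    cv2.imwrite(f"pics/{n}_s.png",B)
    return a,b
E
python3 -c "
from h import *
look('a1')"
```

```text
(no output)
```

View pics/a1_t.png

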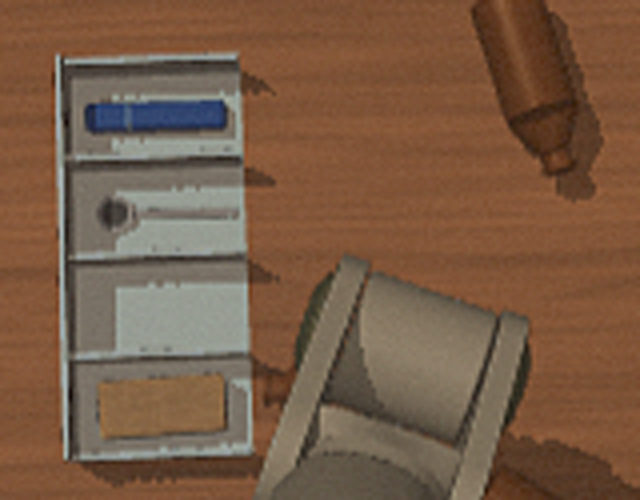

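View pics/a1_s.png

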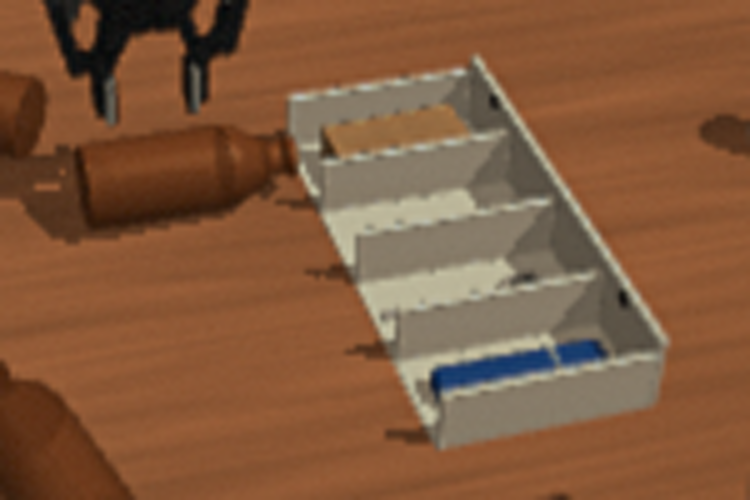

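The scene view shows both tips just above the bottle's cylinder (at about (105,120) and (200,108) in the crop). I'll descend until contact is felt.

Emit:
{"name": "jog_arm", "arguments": {"travel": [[0,0,-0.004],[0,0,-0.004],[0,0,-0.003],[0,0,-0.002],[0,0,0],[0,0,0]], "dr": [[0,0,0],[0,0,0],[0,0,0],[0,0,0],[0,0,0],[0,0,0]]}}

```text
time_s: 2.87
position: [0.4593, -0.0503, 0.0623]
tool_rot: [[1.0, -0.002, -0.0], [-0.002, -1.0, 0.0], [-0.0, -0.0, -1.0]]
ft_force: [-0.4, 0.3, 0.0]
grip_width: 0.0503
```

Emit:
{"name": "jog_arm", "arguments": {"travel": [[0,0,-0.002],[0,0,-0.001],[0,0,0],[0,0,0]], "dr": [[0,0,0],[0,0,0],[0,0,0],[0,0,0]]}}

```text
time_s: 3.2
position: [0.4593, -0.0504, 0.0593]
tool_rot: [[1.0, -0.002, -0.0], [-0.002, -1.0, 0.0], [-0.0, -0.0, -1.0]]
ft_force: [-0.1, -0.5, -0.3]
grip_width: 0.0497
```

Emit:
{"name": "jog_arm", "arguments": {"travel": [[0,0,-0.001],[0,0,0],[0,0,0]], "dr": [[0,0,0],[0,0,0],[0,0,0]]}}

```text
time_s: 3.45
position: [0.4593, -0.0504, 0.0583]
tool_rot: [[1.0, -0.002, -0.0], [-0.002, -1.0, 0.0], [-0.0, -0.0, -1.0]]
ft_force: [0.2, -1.0, 1.1]
grip_width: 0.0501
```

Emit:
{"name": "jog_arm", "arguments": {"travel": [[0,0,-0.001],[0,0,0],[0,0,0]], "dr": [[0,0,0],[0,0,0],[0,0,0]]}}

```text
time_s: 3.7
position: [0.4593, -0.0504, 0.0573]
tool_rot: [[1.0, -0.002, -0.0], [-0.002, -1.0, 0.0], [-0.0, -0.0, -1.0]]
ft_force: [-0.5, 0.9, 0.1]
grip_width: 0.05
```

Emit:
{"name": "jog_arm", "arguments": {"travel": [[0,0,-0.001],[0,0,0],[0,0,0]], "dr": [[0,0,0],[0,0,0],[0,0,0]]}}

```text
time_s: 3.95
position: [0.4599, -0.0504, 0.0568]
tool_rot: [[1.0, -0.002, 0.002], [-0.002, -1.0, -0.0], [0.002, 0.0, -1.0]]
ft_force: [0.1, 1.4, 6.5]
grip_width: 0.0499
```

Contact is at TCP z ≈ 0.057 with 6.5 N. First rubbing stroke: 30 mm.

Emit:
{"name": "jog_arm", "arguments": {"travel": [[0.001,0,0],[0.002,0,0],[0.003,0,0],[0.003,0,0],[0.003,0,0],[0.003,0,0],[0.003,0,0],[0.003,0,0],[0.003,0,0],[0.003,0,0],[0.002,0,0],[0.001,0,0],[0,0,0],[0,0,0],[0,0,0]], "dr": [[0,0,0],[0,0,0],[0,0,0],[0,0,0],[0,0,0],[0,0,0],[0,0,0],[0,0,0],[0,0,0],[0,0,0],[0,0,0],[0,0,0],[0,0,0],[0,0,0],[0,0,0]]}}

```text
time_s: 5.2
position: [0.4899, -0.0505, 0.0569]
tool_rot: [[1.0, -0.002, 0.002], [-0.002, -1.0, -0.0], [0.002, 0.0, -1.0]]
ft_force: [-0.1, 0.6, 5.6]
grip_width: 0.0499
```

```bash
python3 -c "
from h import *
look('a2')"
```

```text
(no output)
```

View pics/a2_s.png

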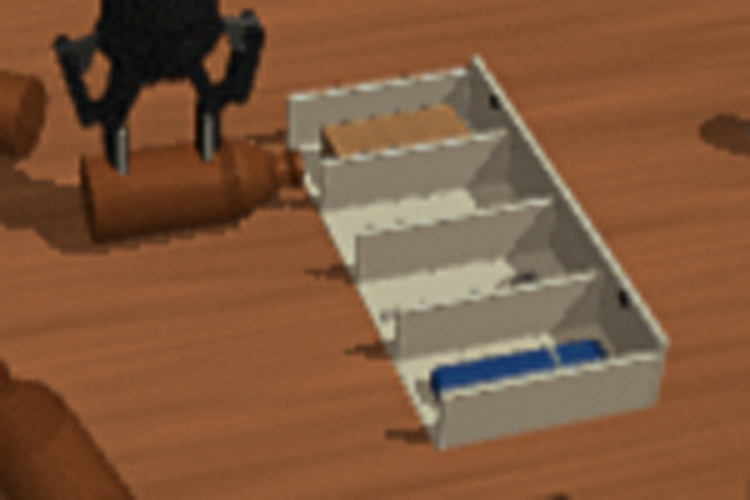

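The bottle rolled forward about 15 mm and stayed parallel, base edge at (85,200) in the crop. Lift, step back, and stroke again.

Emit:
{"name": "jog_arm", "arguments": {"travel": [[0,0,0.003],[0,0,0.005],[0,0,0],[-0.008,0,0],[-0.007,0,0],[0,0,0],[0,0,-0.004],[0,0,-0.003],[0,0,-0.001],[0,0,0],[0,0,0]], "dr": [[0,0,0],[0,0,0],[0,0,0],[0,0,0],[0,0,0],[0,0,0],[0,0,0],[0,0,0],[0,0,0],[0,0,0],[0,0,0]]}}

```text
time_s: 6.22
position: [0.4752, -0.0505, 0.0568]
tool_rot: [[1.0, -0.002, 0.002], [-0.002, -1.0, -0.0], [0.002, 0.0, -1.0]]
ft_force: [0.8, -0.1, 7.6]
grip_width: 0.0498
```

Emit:
{"name": "jog_arm", "arguments": {"travel": [[0.001,0,0],[0.002,0,0],[0.003,0,0],[0.003,0,0],[0.003,0,0],[0.003,0,0],[0.003,0,0],[0.003,0,0],[0.003,0,0],[0.003,0,0],[0.002,0,0],[0.001,0,0],[0,0,0],[0,0,0],[0,0,0]], "dr": [[0,0,0],[0,0,0],[0,0,0],[0,0,0],[0,0,0],[0,0,0],[0,0,0],[0,0,0],[0,0,0],[0,0,0],[0,0,0],[0,0,0],[0,0,0],[0,0,0],[0,0,0]]}}

```text
time_s: 7.47
position: [0.5052, -0.0505, 0.0568]
tool_rot: [[1.0, -0.002, 0.002], [-0.002, -1.0, -0.0], [0.002, 0.0, -1.0]]
ft_force: [0.6, -0.0, 7.7]
grip_width: 0.05
```

```bash
python3 -c "
from h import *
look('a3')"
```

```text
(no output)
```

View pics/a3_s.png

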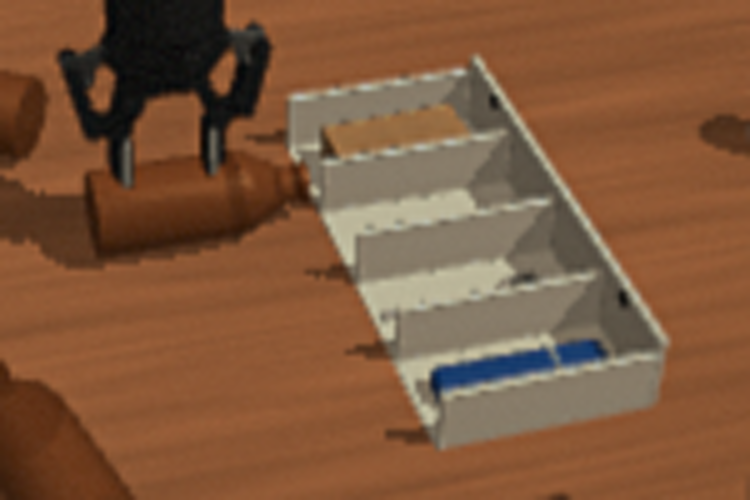

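View pics/a3_t.png

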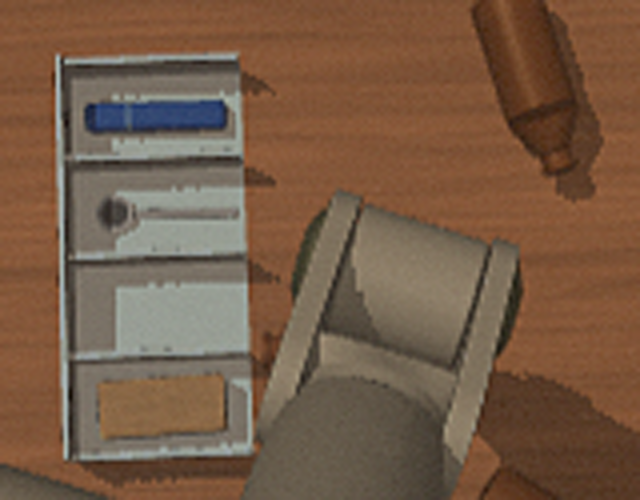

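Emit:
{"name": "jog_arm", "arguments": {"travel": [[0,0,0.003],[0,0,0.005],[0,0,0],[-0.008,0,0],[-0.007,0,0],[0,0,0],[0,0,-0.004],[0,0,-0.003],[0,0,-0.001],[0,0,0],[0,0,0]], "dr": [[0,0,0],[0,0,0],[0,0,0],[0,0,0],[0,0,0],[0,0,0],[0,0,0],[0,0,0],[0,0,0],[0,0,0],[0,0,0]]}}

```text
time_s: 8.48
position: [0.4902, -0.0505, 0.0568]
tool_rot: [[1.0, -0.002, 0.002], [-0.002, -1.0, -0.0], [0.002, 0.0, -1.0]]
ft_force: [-0.2, 0.8, 8.3]
grip_width: 0.0499
```

Emit:
{"name": "jog_arm", "arguments": {"travel": [[0.001,0,0],[0.002,0,0],[0.003,0,0],[0.003,0,0],[0.003,0,0],[0.003,0,0],[0.003,0,0],[0.003,0,0],[0.003,0,0],[0.003,0,0],[0.002,0,0],[0.001,0,0],[0,0,0],[0,0,0],[0,0,0]], "dr": [[0,0,0],[0,0,0],[0,0,0],[0,0,0],[0,0,0],[0,0,0],[0,0,0],[0,0,0],[0,0,0],[0,0,0],[0,0,0],[0,0,0],[0,0,0],[0,0,0],[0,0,0]]}}

```text
time_s: 9.73
position: [0.5202, -0.0505, 0.0568]
tool_rot: [[1.0, -0.002, 0.002], [-0.002, -1.0, -0.0], [0.002, 0.0, -1.0]]
ft_force: [-0.4, 0.8, 7.7]
grip_width: 0.0498
```

Emit:
{"name": "jog_arm", "arguments": {"travel": [[0,0,0.003],[0,0,0.01],[0,0,0.03],[0,-0.04,0.03],[0,-0.04,0],[0,-0.04,0],[0,-0.04,0],[0,-0.04,0],[0,0,0],[0,0,0]], "dr": [[0,0,0],[0,0,0],[0,0,0],[0,0,0],[0,0,0],[0,0,0],[0,0,0],[0,0,0],[0,0,0],[0,0,0]]}}

```text
time_s: 10.57
position: [0.5189, -0.2456, 0.1236]
tool_rot: [[1.0, -0.005, -0.001], [-0.005, -1.0, 0.001], [-0.001, -0.001, -1.0]]
ft_force: [-0.1, 0.2, -0.4]
grip_width: 0.0498
```

```bash
python3 -c "
from h import *
look('a4')"
```

```text
(no output)
```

View pics/a4_s.png

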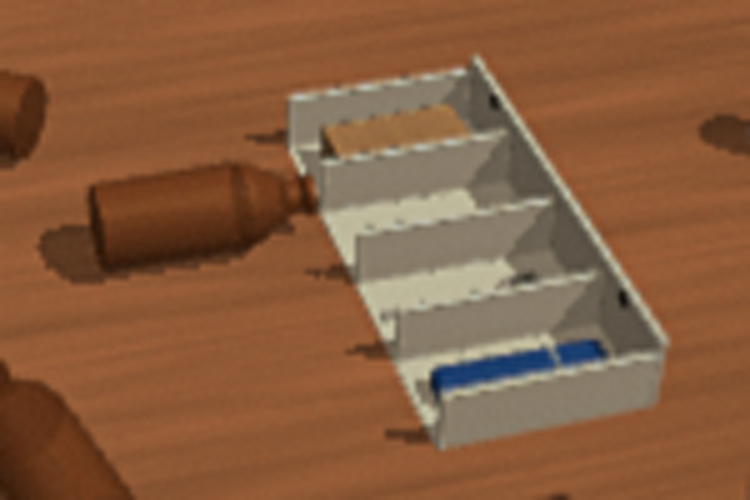

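View pics/a4_t.png

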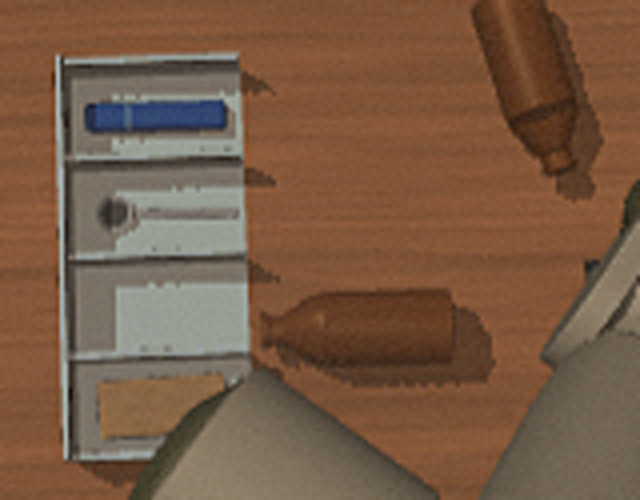

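```bash
python3 - <<'E'
from h import *
import pickle
a,b=pickle.load(open("a4.pkl","rb"))
big=cv2.resize(a["color"][180:225,290:360,::-1],None,fx=11,fy=11,interpolation=cv2.INTER_CUBIC)
cv2.imwrite("pics/a4big.png",big)
hsv=cv2.cvtColor(a["color"],cv2.COLOR_RGB2HSV)
for u in range(300,352,5):
    print(u,[tuple(a["color"][v,u]) for v in (188,190,191,192,193,194,195)] if 0 else a["color"][186:216,u].sum(1).tolist())
E
```

```text
300 [257, 179, 196, 191, 211, 269, 269, 274, 266, 281, 277, 245, 183, 185, 218, 225, 214, 221, 208, 197, 207, 246, 282, 275, 247, 183, 192, 217, 230, 243]
305 [271, 271, 275, 280, 266, 256, 264, 263, 271, 268, 268, 267, 260, 184, 195, 216, 225, 204, 170, 156, 161, 202, 192, 162, 210, 272, 257, 188, 182, 197]
310 [265, 280, 278, 280, 267, 257, 269, 261, 255, 178, 171, 205, 198, 219, 216, 228, 211, 190, 188, 173, 160, 148, 154, 159, 233, 274, 262, 257, 248, 240]
315 [273, 260, 267, 281, 272, 274, 245, 195, 155, 197, 185, 210, 258, 283, 277, 244, 216, 196, 195, 187, 164, 176, 162, 180, 112, 154, 214, 268, 247, 246]
320 [265, 276, 272, 282, 274, 275, 253, 160, 186, 202, 189, 209, 186, 203, 208, 203, 234, 191, 187, 185, 181, 170, 167, 155, 159, 127, 209, 189, 180, 207]
325 [272, 261, 273, 280, 290, 277, 241, 168, 190, 207, 191, 196, 178, 199, 217, 221, 223, 211, 191, 168, 199, 169, 152, 152, 141, 151, 184, 181, 175, 183]
330 [268, 259, 272, 286, 293, 285, 211, 164, 157, 196, 195, 199, 208, 203, 207, 218, 221, 197, 190, 195, 177, 160, 150, 139, 136, 160, 192, 198, 182, 184]
335 [267, 253, 274, 281, 273, 279, 225, 148, 189, 194, 191, 189, 209, 192, 199, 222, 195, 194, 194, 186, 180, 150, 142, 156, 119, 175, 202, 193, 178, 218]
340 [257, 258, 275, 272, 291, 265, 192, 162, 167, 188, 200, 189, 192, 209, 194, 220, 198, 202, 194, 182, 172, 166, 151, 148, 131, 175, 196, 188, 191, 177]
345 [261, 255, 275, 284, 284, 281, 188, 168, 182, 192, 189, 187, 188, 191, 209, 197, 205, 204, 189, 196, 183, 160, 158, 136, 138, 178, 200, 172, 186, 183]
350 [258, 268, 268, 267, 264, 289, 281, 264, 278, 288, 255, 171, 177, 191, 206, 188, 186, 182, 186, 183, 187, 205, 203, 191, 200, 197, 187, 197, 187, 218]
```

View pics/a4big.png

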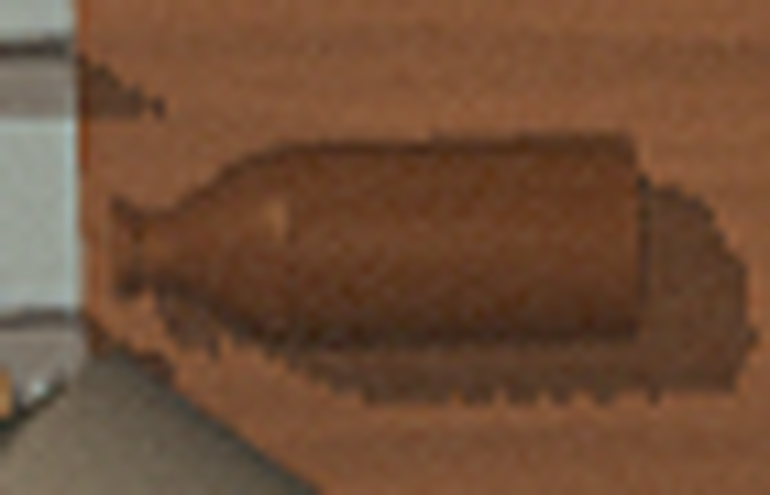

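```bash
python3 - <<'E'
from h import *
import pickle
a,b=pickle.load(open("a4.pkl","rb"))
T=lambda x,y:[(x+.5)/11-.5+290,(y+.5)/11-.5+180]
S=lambda x,y:[(x+.5)/5-.5+270,(y+.5)/5-.5+165]
print(onplane(a,[T(635,138),T(635,340),T(310,145),T(310,345),T(115,198),T(115,296)],.03).round(4))
print("mid",onplane(a,[T(635,239),T(310,245),T(115,247)],.03).round(4))
print("neck",tri(a,[T(115,247)],b,[S(312,190)]),"base",tri(a,[T(638,239)],b,[S(98,228)]))
# wall posts both sides of compartment: top front end z=.044 in same view
print(onplane(a,[[(75+.5)/11-.5+290,(45+.5)/11-.5+180],[(80+.5)/11-.5+290,(312+.5)/11-.5+180]],.044).round(4))
E
```

```text
[[ 0.5411 -0.1061  0.03  ]
 [ 0.4824 -0.1038  0.03  ]
 [ 0.5416 -0.0119  0.03  ]
 [ 0.4836 -0.0102  0.03  ]
 [ 0.5277  0.0449  0.03  ]
 [ 0.4993  0.0455  0.03  ]]
mid [[ 0.5117 -0.105   0.03  ]
 [ 0.5125 -0.011   0.03  ]
 [ 0.5135  0.0452  0.03  ]]
neck (array([0.51341988, 0.04634857, 0.03348524]), np.float64(0.0025447466442047556)) base (array([ 0.51224247, -0.10330629,  0.02961329]), np.float64(0.005205930349387742))
[[0.5705 0.0549 0.044 ]
 [0.4935 0.0553 0.044 ]]
```

After three strokes the bottle's axis is at x ≈ 0.512, about 20 mm short of the centre line at x ≈ 0.531 to 0.532. It is yawed about 1° against the rack. I'll make two more strokes of 20 mm with a slight counter-turn.

Emit:
{"name": "jog_arm", "arguments": {"travel": [[-0.002,0.039,0],[-0.002,0.039,0],[-0.002,0.039,0],[-0.002,0.039,0],[-0.002,0.039,0],[-0.002,0,-0.025],[0,0,-0.02],[0,0,-0.014],[0,0,0],[0,0,0]], "dr": [[0,0,0],[0,0,0],[0,0,0],[0,0,0],[0,0,0],[0,0,0],[0,0,0],[0,0,0],[0,0,0],[0,0,0]]}}

```text
time_s: 11.5
position: [0.507, -0.0476, 0.0653]
tool_rot: [[1.0, -0.001, -0.001], [-0.001, -1.0, 0.0], [-0.001, -0.0, -1.0]]
ft_force: [1.1, -0.4, 0.6]
grip_width: 0.0503
```

Emit:
{"name": "jog_arm", "arguments": {"travel": [[0,0,-0.004],[0,0,-0.003],[0,0,-0.0005],[0,0,-0.0005],[0,0,-0.0005],[0,0,0],[0,0,0]], "dr": [[0,0,0],[0,0,0],[0,0,0],[0,0,0],[0,0,0],[0,0,0],[0,0,0]]}}

```text
time_s: 12.08
position: [0.5074, -0.0488, 0.057]
tool_rot: [[1.0, -0.002, 0.0], [-0.002, -1.0, -0.0], [0.0, 0.0, -1.0]]
ft_force: [-0.6, -0.1, 0.6]
grip_width: 0.0501
```

Emit:
{"name": "jog_arm", "arguments": {"travel": [[0,0,-0.0006],[0,0,0],[0,0,0]], "dr": [[0,0,0],[0,0,0],[0,0,0]]}}

```text
time_s: 12.33
position: [0.5079, -0.0488, 0.0569]
tool_rot: [[1.0, -0.002, 0.002], [-0.002, -1.0, -0.0], [0.002, 0.0, -1.0]]
ft_force: [-0.5, 0.3, 5.9]
grip_width: 0.0501
```

Emit:
{"name": "jog_arm", "arguments": {"travel": [[0.001,0,0],[0.002,0,0],[0.002,0,0],[0.003,0,0],[0.003,0,0],[0.003,0,0],[0.003,0,0],[0.002,0,0],[0.001,0,0],[0,0,0],[0,0,0],[0,0,0]], "dr": [[0,0,0.002],[0,0,0.002],[0,0,0.003],[0,0,0.003],[0,0,0.003],[0,0,0.003],[0,0,0.002],[0,0,0.002],[0,0,0],[0,0,0],[0,0,0],[0,0,0]]}}

```text
time_s: 13.33
position: [0.5279, -0.0488, 0.0569]
tool_rot: [[1.0, 0.018, 0.002], [0.018, -1.0, -0.0], [0.002, 0.0, -1.0]]
ft_force: [0.1, -0.0, 6.0]
grip_width: 0.0498
```

Emit:
{"name": "jog_arm", "arguments": {"travel": [[0,0,0.003],[0,0,0.005],[0,0,0],[-0.006,0,0],[-0.004,0,0],[0,0,0],[0,0,-0.004],[0,0,-0.003],[0,0,-0.001],[0,0,0],[0,0,0]], "dr": [[0,0,0],[0,0,0],[0,0,0],[0,0,0],[0,0,0],[0,0,0],[0,0,0],[0,0,0],[0,0,0],[0,0,0],[0,0,0]]}}

```text
time_s: 14.25
position: [0.5182, -0.0488, 0.0568]
tool_rot: [[1.0, 0.018, 0.002], [0.018, -1.0, -0.0], [0.002, 0.0, -1.0]]
ft_force: [0.1, 1.1, 9.4]
grip_width: 0.0501
```

Emit:
{"name": "jog_arm", "arguments": {"travel": [[0.001,0,0],[0.002,0,0],[0.002,0,0],[0.003,0,0],[0.003,0,0],[0.003,0,0],[0.003,0,0],[0.002,0,0],[0.001,0,0],[0,0,0],[0,0,0],[0,0,0]], "dr": [[0,0,0.002],[0,0,0.002],[0,0,0.003],[0,0,0.003],[0,0,0.003],[0,0,0.003],[0,0,0.002],[0,0,0.002],[0,0,0],[0,0,0],[0,0,0],[0,0,0]]}}

```text
time_s: 15.25
position: [0.5382, -0.0488, 0.0569]
tool_rot: [[0.999, 0.037, 0.002], [0.037, -0.999, -0.0], [0.002, 0.0, -1.0]]
ft_force: [0.3, 0.8, 9.4]
grip_width: 0.0498
```

Emit:
{"name": "jog_arm", "arguments": {"travel": [[0,0,0.003],[0,0,0.01],[0,0,0.03],[0,0,0.025],[0,-0.04,0],[0,-0.04,0],[0,-0.04,0],[0,-0.04,0],[0,0,0],[0,0,0]], "dr": [[0,0,0],[0,0,0],[0,0,0],[0,0,0],[0,0,0],[0,0,0],[0,0,0],[0,0,0],[0,0,0],[0,0,0]]}}

```text
time_s: 16.08
position: [0.537, -0.2106, 0.1242]
tool_rot: [[0.999, 0.035, -0.0], [0.035, -0.999, 0.0], [-0.0, -0.0, -1.0]]
ft_force: [0.8, -0.0, 0.1]
grip_width: 0.0498
```

```bash
python3 -c "
from h import *
a,b=look('a5')
cv2.imwrite('pics/a5big.png',cv2.resize(a['color'][172:222,285:355,::-1],None,fx=11,fy=11,interpolation=cv2.INTER_CUBIC))"
```

```text
(no output)
```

View pics/a5_s.png

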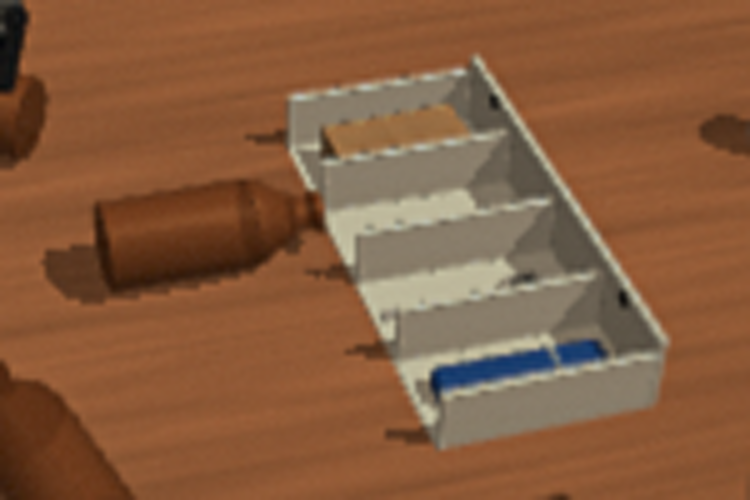

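View pics/a5big.png

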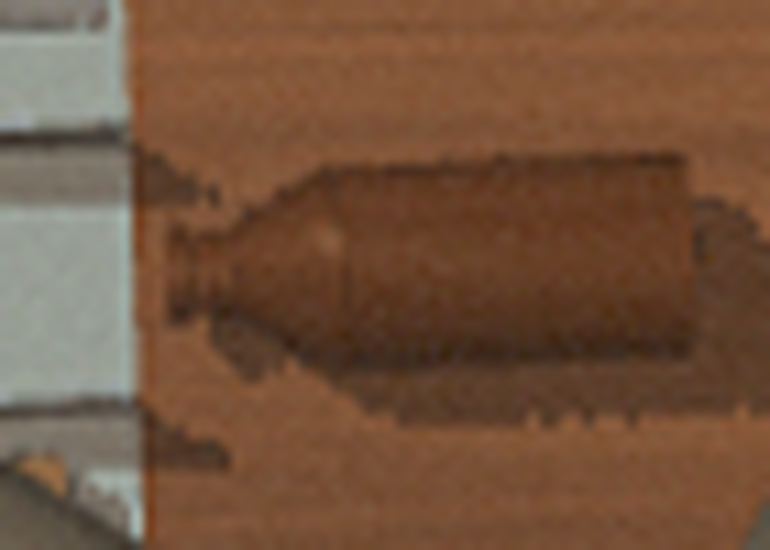

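```bash
python3 - <<'E'
from h import *
import pickle
a,b=pickle.load(open("a5.pkl","rb"))
T=lambda x,y:[(x+.5)/11-.5+285,(y+.5)/11-.5+172]
print("mid base,sh,neck",onplane(a,[T(688,257),T(360,268),T(168,274)],.03).round(4))
a0=pickle.load(open("top0.pkl","rb"))
print("walls dark line",onplane(a0,[T(128,135),T(137,407)],.044).round(4))
print(a0["color"][165:245,262].sum(1).tolist())
print(a0["color"][125:170,262].sum(1).tolist())
S=lambda x,y:[(x+.5)/5-.5+270,(y+.5)/5-.5+165]
# predicted wall-top front corners in scene for check, wall centres x
X=[[x,0.0565,0.044] for x in (.7295,.6505,.5715,.4925,.4135)]
print(((proj(b,X)+.5-[270,165])*5).round(0).tolist())
print("neck",tri(a,[T(168,274)],b,[S(320,208)]),"base",tri(a,[T(690,257)],b,[S(104,245)]))
E
```

```text
mid base,sh,neck [[ 0.5321 -0.1051  0.03  ]
 [ 0.5315 -0.0101  0.03  ]
 [ 0.5312  0.0454  0.03  ]]
walls dark line [[0.5699 0.0555 0.044 ]
 [0.4915 0.0547 0.044 ]]
[326, 334, 333, 320, 258, 173, 127, 148, 142, 149, 138, 187, 272, 315, 341, 329, 328, 355, 444, 362, 175, 246, 339, 338, 342, 331, 322, 331, 329, 328, 331, 330, 323, 323, 331, 332, 326, 326, 334, 320, 333, 324, 374, 433, 355, 222, 352, 347, 349, 312, 266, 317, 308, 309, 302, 309, 302, 317, 317, 314, 310, 318, 311, 302, 248, 300, 339, 339, 433, 444, 169, 176, 191, 190, 178, 233, 278, 265, 265, 277]
[256, 263, 287, 290, 251, 265, 279, 264, 283, 404, 458, 172, 188, 229, 288, 348, 324, 339, 342, 313, 232, 208, 239, 239, 227, 227, 205, 164, 259, 338, 333, 316, 320, 370, 449, 139, 198, 247, 353, 333, 326, 334, 333, 320, 258]
[[431.0, 391.0], [389.0, 305.0], [351.0, 228.0], [317.0, 158.0], [285.0, 94.0]]
neck (array([0.53138508, 0.04661656, 0.03159997]), np.float64(0.002688487762102672)) base (array([ 0.53244722, -0.10321179,  0.03106066]), np.float64(0.004941753654422379))
```

```bash
python3 - <<'E'
from h import *
import pickle
a0=pickle.load(open("top0.pkl","rb"))
X=onplane(a0,[[262,v] for v in(134.6,158.7,183,208,233.5)],.044);print(X.round(4));print(np.diff(X[:,0]))
X=np.vstack([X[:,0]]);print("centre comp2 (fit)",X.mean()-0.0395,"local",(X[0,2]+X[0,3])/2)
for u in(268,276,284,290):
  print(u,[ (lambda s: int(s)+ (lambda w:(w*np.arange(len(w))).sum()/w.sum())(np.clip(a0["color"][int(s):int(s)+9,u].sum(1).astype(float)-(a0["color"][int(s):int(s)+9,u].sum(1).max()-90),0,None)))(v) for v in (179,204)], a0["color"][178:214,u].sum(1).tolist())
E
```

```text
[[0.7322 0.1612 0.044 ]
 [0.6536 0.1621 0.044 ]
 [0.5754 0.1631 0.044 ]
 [0.4962 0.1641 0.044 ]
 [0.4166 0.1652 0.044 ]]
[-0.07867324 -0.07813164 -0.07919143 -0.07959276]
centre comp2 (fit) 0.5353114582861137 local 0.5358235624550901
268 [np.float64(180.87437185929647), np.float64(205.9304556354916)] [468, 458, 461, 458, 465, 431, 260, 193, 271, 351, 327, 347, 314, 363, 476, 465, 454, 455, 458, 455, 456, 452, 464, 446, 466, 458, 453, 460, 456, 459, 439, 260, 272, 336, 346, 336]
276 [np.float64(180.86388888888888), np.float64(205.39316239316238)] [445, 446, 461, 436, 440, 432, 172, 223, 302, 343, 336, 329, 365, 471, 458, 460, 457, 457, 459, 460, 448, 454, 453, 465, 447, 454, 452, 473, 415, 356, 426, 156, 281, 347, 352, 314]
284 [np.float64(180.98285714285714), np.float64(205.8242424242424)] [454, 458, 451, 457, 477, 442, 162, 257, 348, 339, 337, 326, 374, 478, 448, 458, 453, 458, 454, 467, 453, 447, 445, 460, 449, 453, 457, 454, 456, 476, 417, 185, 327, 343, 346, 334]
290 [np.float64(180.52023121387282), np.float64(205.5943396226415)] [458, 454, 449, 454, 457, 348, 177, 261, 347, 333, 334, 323, 372, 475, 461, 461, 454, 453, 461, 451, 455, 456, 463, 446, 458, 451, 456, 442, 469, 467, 324, 220, 344, 355, 326, 295]
```

```bash
python3 - <<'E'
from h import *
import pickle
a0=pickle.load(open("top0.pkl","rb"))
for u,v in((262,(184.2,209.13)),(268,(183.9+.0,208.9)),(276,(183.4,208.4)),(284,(183.4,208.35)),(290,(183.12,208.0))):
  X=onplane(a0,[[u,w] for w in v],.044);print(u,X.round(4).tolist(),"centre",(X[:,0].mean()+.0025).round(4))
E
```

```text
262 [[0.5716, 0.1632, 0.044], [0.4927, 0.1642, 0.044]] centre 0.5346
268 [[0.572, 0.1443, 0.044], [0.4929, 0.1454, 0.044]] centre 0.535
276 [[0.573, 0.1191, 0.044], [0.4938, 0.1204, 0.044]] centre 0.5359
284 [[0.5723, 0.0939, 0.044], [0.4932, 0.0954, 0.044]] centre 0.5353
290 [[0.5727, 0.0749, 0.044], [0.4938, 0.0766, 0.044]] centre 0.5357
```

Refined wall edges have 79 mm spacing, matching the text. They put the centre line at x ≈ 0.536 (mouth) to 0.537 (at the bottle), so the bottle is about 5 mm short. One more 10 mm rub.

Emit:
{"name": "jog_arm", "arguments": {"travel": [[-0.002,0.04,0],[-0.002,0.04,0],[-0.002,0.04,0],[-0.002,0.04,0],[0,0,-0.025],[0,0,-0.02],[0,0,-0.014],[0,0,0],[0,0,0],[0,0,0]], "dr": [[0,0,0],[0,0,0],[0,0,0],[0,0,0],[0,0,0],[0,0,0],[0,0,0],[0,0,0],[0,0,0],[0,0,0]]}}

```text
time_s: 17.02
position: [0.5297, -0.0483, 0.0663]
tool_rot: [[0.999, 0.039, 0.001], [0.039, -0.999, -0.0], [0.001, 0.0, -1.0]]
ft_force: [0.3, -0.5, 0.8]
grip_width: 0.0497
```

Emit:
{"name": "jog_arm", "arguments": {"travel": [[0,0,-0.004],[0,0,-0.004],[0,0,-0.0007],[0,0,-0.0006],[0,0,-0.0005],[0,0,0],[0,0,0]], "dr": [[0,0,0],[0,0,0],[0,0,0],[0,0,0],[0,0,0],[0,0,0],[0,0,0]]}}

```text
time_s: 17.6
position: [0.5304, -0.0488, 0.0568]
tool_rot: [[0.999, 0.038, 0.003], [0.038, -0.999, -0.0], [0.003, 0.001, -1.0]]
ft_force: [-0.3, 2.3, 10.1]
grip_width: 0.05
```

Emit:
{"name": "jog_arm", "arguments": {"travel": [[0.001,0,0],[0.002,0,0],[0.002,0,0],[0.002,0,0],[0.002,0,0],[0.001,0,0],[0,0,0],[0,0,0],[0,0,0]], "dr": [[0,0,0.002],[0,0,0.002],[0,0,0.002],[0,0,0.002],[0,0,0],[0,0,0],[0,0,0],[0,0,0],[0,0,0]]}}

```text
time_s: 18.35
position: [0.5403, -0.0487, 0.0568]
tool_rot: [[0.999, 0.045, 0.003], [0.045, -0.999, -0.0], [0.003, 0.0, -1.0]]
ft_force: [-0.3, 2.9, 10.3]
grip_width: 0.0503
```

Emit:
{"name": "jog_arm", "arguments": {"travel": [[0,0,0.003],[0,0,0.01],[0,0,0.03],[0,0,0.025],[0,-0.035,0],[0,-0.035,0],[0,-0.035,0],[0,-0.035,0],[0,0,0],[0,0,0],[0,0,0],[0,0,0],[0,0,0],[0,0,0],[0,0,0],[0,0,0],[0,0,0],[0,0,0],[0,0,0]], "dr": [[0,0,0],[0,0,0],[0,0,0],[0,0,0],[0,0,0.11],[0,0,0.11],[0,0,0.11],[0,0,0.11],[0,0,0.11],[0,0,0.11],[0,0,0.11],[0,0,0.11],[0,0,0.11],[0,0,0.11],[0,0,0.11],[0,0,0.11],[0,0,0.11],[0,0,0.105],[0,0,0]]}}

```text
time_s: 19.93
position: [0.5392, -0.1888, 0.1239]
tool_rot: [[-0.014, 1.0, 0.0], [1.0, 0.014, -0.0], [-0.0, 0.0, -1.0]]
ft_force: [0.7, 0.0, 0.5]
grip_width: 0.0502
```

```bash
python3 -c "
from h import *
a,b=look('a6')
cv2.imwrite('pics/a6big.png',cv2.resize(a['color'][172:222,285:355,::-1],None,fx=11,fy=11,interpolation=cv2.INTER_CUBIC))"
```

```text
(no output)
```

View pics/a6_s.png

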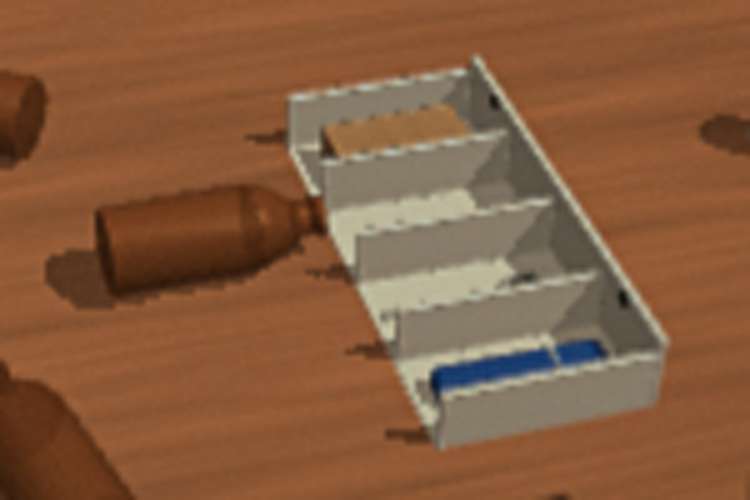

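View pics/a6big.png

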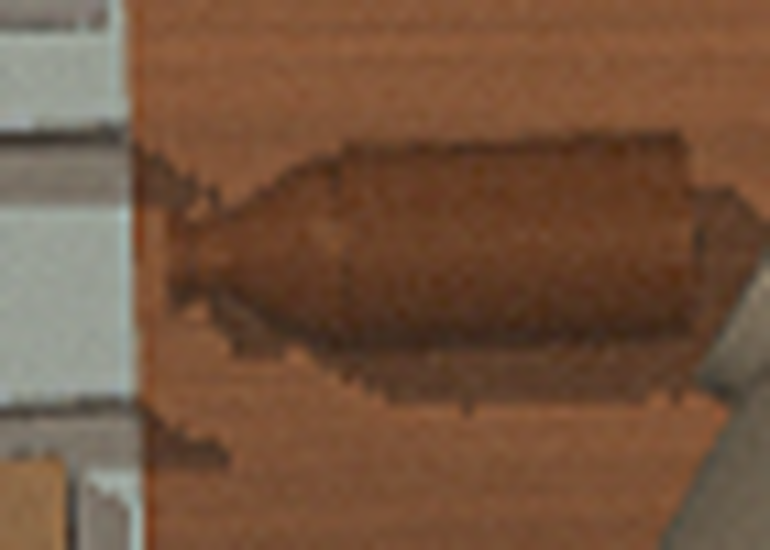

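```bash
python3 - <<'E'
from h import *
import pickle
a,b=pickle.load(open("a6.pkl","rb"))
T=lambda x,y:[(x+.5)/11-.5+285,(y+.5)/11-.5+172]
X=onplane(a,[T(688,237),T(360,250),T(168,257)],.03);print(X.round(4),(0.5355-.01*(X[:,1]-.056)).round(4))
print(observe()["ft_force"])
E
```

```text
[[ 0.5379 -0.1054  0.03  ]
 [ 0.5367 -0.0103  0.03  ]
 [ 0.5362  0.0452  0.03  ]] [0.5371 0.5362 0.5356]
[-0.66769411  0.04901471  0.07057805]
```

The bottle is now in line: its axis is within 0.8 mm of the centre line along its length and parallel to about 0.1°. I'll narrow the fingers and go down behind the base, with the jaws across it.

Emit:
{"name": "jog_arm", "arguments": {"travel": [[-0.001,0,-0.03],[0,0,-0.03],[0,0,-0.025],[0,0,-0.015],[0,0,-0.007],[0,0,0],[0,0,0],[0,0,0]], "dr": [[0,0,0],[0,0,0],[0,0,0],[0,0,0],[0,0,0],[0,0,0],[0,0,0],[0,0,0]], "jaw": 0.02}}

```text
time_s: 20.7
position: [0.539, -0.1891, 0.0177]
tool_rot: [[-0.009, 1.0, 0.002], [1.0, 0.009, -0.001], [-0.001, 0.002, -1.0]]
ft_force: [-0.6, -0.2, 0.9]
grip_width: 0.0198
```

```bash
python3 -c "
from h import *
look('a7')"
```

```text
(no output)
```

View pics/a7_s.png

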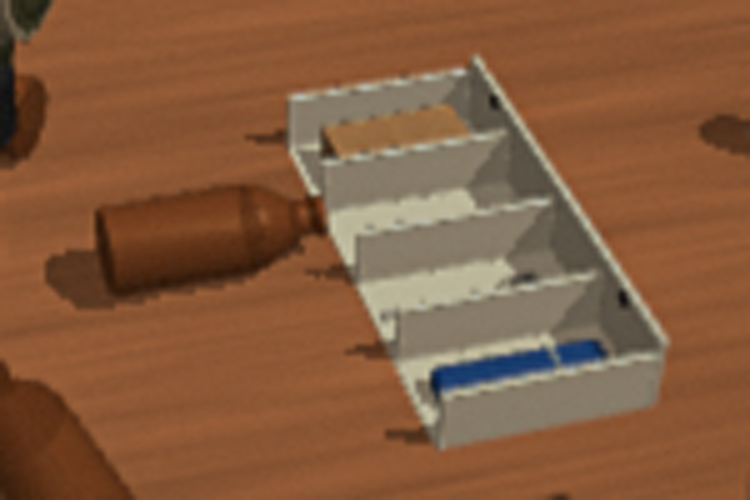

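Emit:
{"name": "jog_arm", "arguments": {"travel": [[0,0.015,0],[0,0.015,0],[0,0.015,0],[0,0.01,0],[0,0.005,0],[0,0,0],[0,0,0]], "dr": [[0,0,0],[0,0,0],[0,0,0],[0,0,0],[0,0,0],[0,0,0],[0,0,0]]}}

```text
time_s: 21.38
position: [0.5385, -0.1285, 0.0165]
tool_rot: [[-0.011, 1.0, 0.0], [1.0, 0.011, -0.0], [-0.0, 0.0, -1.0]]
ft_force: [-0.3, 0.1, 0.1]
grip_width: 0.0201
```

```bash
python3 -c "
from h import *
look('a8',sb=(210,145,390,265))"
```

```text
(no output)
```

View pics/a8_s.png

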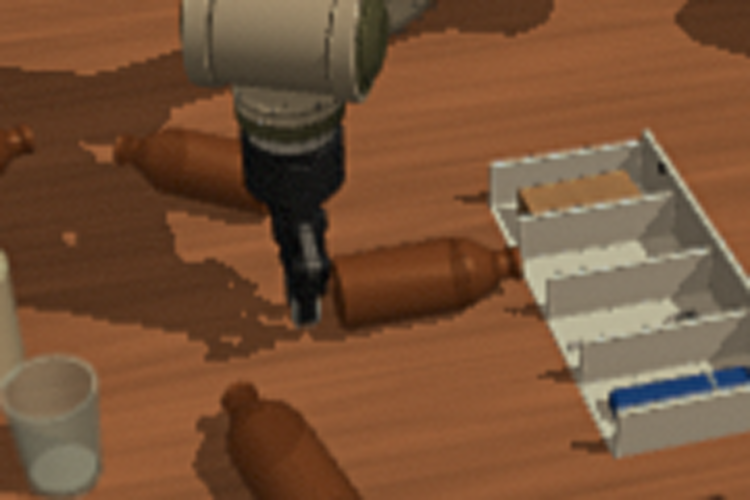

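The fingers stand behind the base, clear of everything. Push slowly along the centre line.

Emit:
{"name": "jog_arm", "arguments": {"travel": [[0,0.003,0],[0,0.003,0],[0,0.003,0],[0,0.004,0],[0,0.004,0],[0,0.004,0],[0,0.004,0],[-0.0005,0.005,0],[0,0.005,0],[0,0.005,0],[0,0.005,0],[0,0.005,0],[0,0,0]], "dr": [[0,0,0],[0,0,0],[0,0,0],[0,0,0],[0,0,0],[0,0,0],[0,0,0],[0,0,0],[0,0,0],[0,0,0],[0,0,0],[0,0,0],[0,0,0]]}}

```text
time_s: 22.57
position: [0.5376, -0.0776, 0.0164]
tool_rot: [[-0.011, 1.0, -0.0], [1.0, 0.011, 0.0], [0.0, -0.0, -1.0]]
ft_force: [-0.8, 0.1, -0.1]
grip_width: 0.0199
```

```bash
python3 -c "
from h import *
look('a9',sb=(240,155,420,275))"
```

```text
(no output)
```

View pics/a9_s.png

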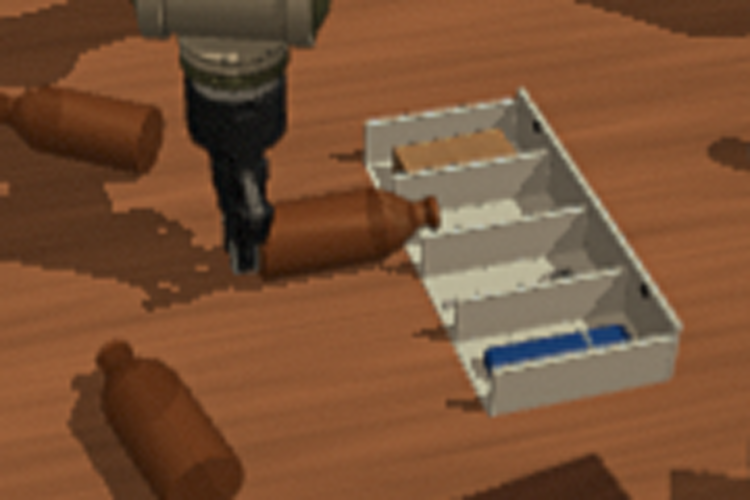

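View pics/a9_t.png

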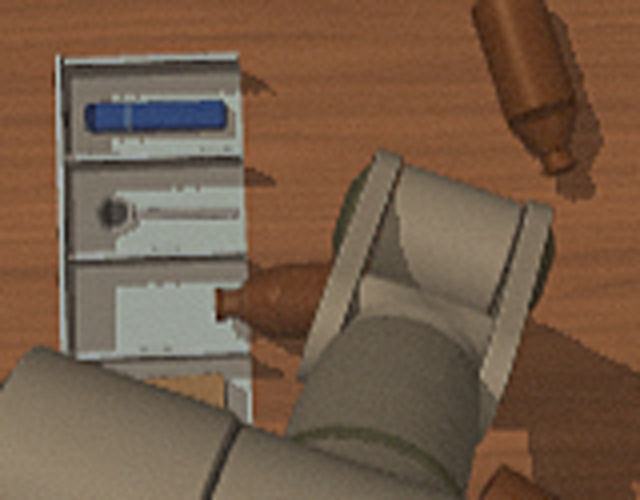

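The neck has entered the compartment on its centre line (neck at (230,304) in the top crop, walls at 258 and 357). Continue pushing.

Emit:
{"name": "jog_arm", "arguments": {"travel": [[0,0.003,0],[0,0.004,0],[0,0.005,0],[-0.0005,0.005,0],[0,0.005,0],[0,0.005,0],[0,0.005,0],[0,0.005,0],[0,0.005,0],[0,0.004,0],[0,0.003,0],[0,0.001,0],[0,0,0]], "dr": [[0,0,0],[0,0,0],[0,0,0],[0,0,0],[0,0,0],[0,0,0],[0,0,0],[0,0,0],[0,0,0],[0,0,0],[0,0,0],[0,0,0],[0,0,0]]}}

```text
time_s: 23.75
position: [0.5373, -0.0284, 0.0164]
tool_rot: [[-0.01, 1.0, -0.0], [1.0, 0.01, 0.0], [0.0, -0.0, -1.0]]
ft_force: [-1.0, 0.4, 0.2]
grip_width: 0.02
```

```bash
python3 -c "
from h import *
look('b1',sb=(240,155,420,275))"
```

```text
(no output)
```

View pics/b1_s.png

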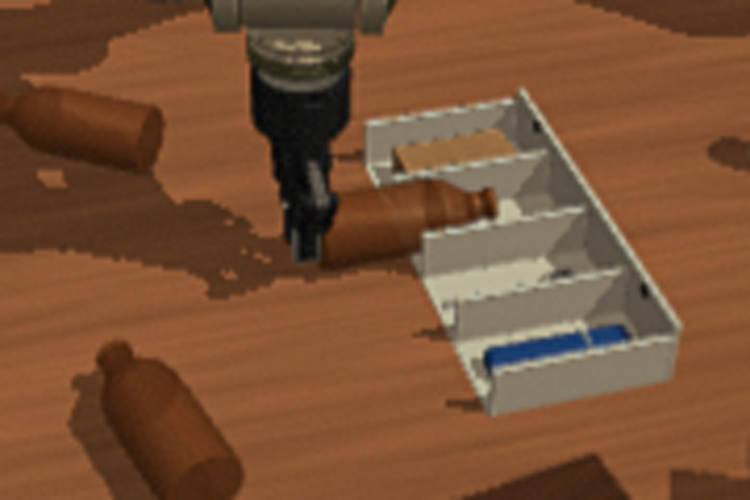

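View pics/b1_t.png

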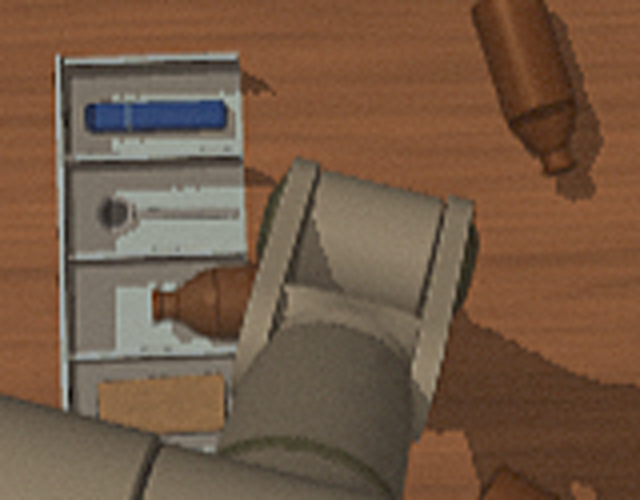

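Emit:
{"name": "jog_arm", "arguments": {"travel": [[0,0.003,0],[0,0.004,0],[-0.0005,0.005,0],[0,0.005,0],[0,0.005,0],[0,0.005,0],[0,0.005,0],[0,0.005,0],[0,0.005,0],[0,0.005,0],[0,0.003,0],[0,0.002,0],[0,0,0]], "dr": [[0,0,0],[0,0,0],[0,0,0],[0,0,0],[0,0,0],[0,0,0],[0,0,0],[0,0,0],[0,0,0],[0,0,0],[0,0,0],[0,0,0],[0,0,0]]}}

```text
time_s: 24.93
position: [0.5368, 0.0237, 0.0164]
tool_rot: [[-0.01, 1.0, -0.0], [1.0, 0.01, 0.0], [0.0, -0.0, -1.0]]
ft_force: [-0.1, -0.4, 0.7]
grip_width: 0.0199
```

```bash
python3 -c "
from h import *
look('b2',sb=(240,155,420,275))"
```

```text
(no output)
```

View pics/b2_t.png

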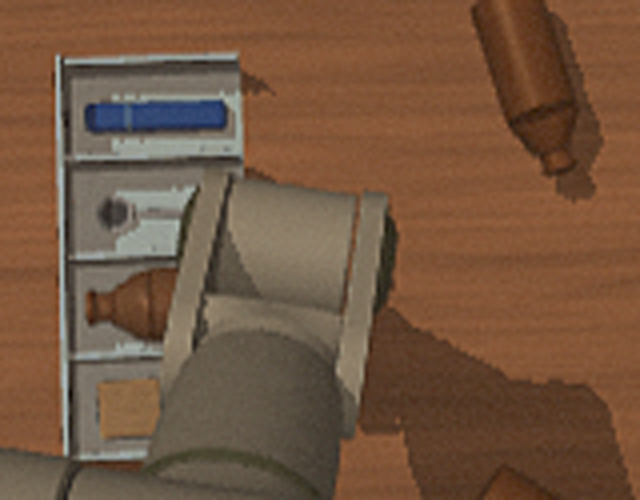

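The neck is about 12 mm from the back wall. Creep in now, watching the force.

Emit:
{"name": "jog_arm", "arguments": {"travel": [[0,0.002,0],[0,0.002,0],[0,0.002,0],[0,0.001,0],[0,0.001,0],[0,0,0]], "dr": [[0,0,0],[0,0,0],[0,0,0],[0,0,0],[0,0,0],[0,0,0]]}}

```text
time_s: 25.53
position: [0.5368, 0.0315, 0.0164]
tool_rot: [[-0.01, 1.0, -0.0], [1.0, 0.01, 0.0], [0.0, -0.0, -1.0]]
ft_force: [-0.6, -1.9, -0.4]
grip_width: 0.02
```

Emit:
{"name": "jog_arm", "arguments": {"travel": [[0,0.001,0],[0,0.001,0],[0,0,0]], "dr": [[0,0,0],[0,0,0],[0,0,0]]}}

```text
time_s: 25.78
position: [0.5368, 0.0335, 0.0164]
tool_rot: [[-0.01, 1.0, -0.0], [1.0, 0.01, 0.0], [0.0, -0.0, -1.0]]
ft_force: [-0.8, -1.7, 0.3]
grip_width: 0.0201
```

Emit:
{"name": "jog_arm", "arguments": {"travel": [[0,0.001,0],[0,0,0]], "dr": [[0,0,0],[0,0,0]]}}

```text
time_s: 25.95
position: [0.5368, 0.0344, 0.0164]
tool_rot: [[-0.01, 1.0, -0.0], [1.0, 0.01, 0.0], [0.0, -0.0, -1.0]]
ft_force: [0.3, -1.4, 0.3]
grip_width: 0.0201
```

Emit:
{"name": "jog_arm", "arguments": {"travel": [[0,0.001,0],[0,0,0]], "dr": [[0,0,0],[0,0,0]]}}

```text
time_s: 26.12
position: [0.5368, 0.0354, 0.0164]
tool_rot: [[-0.01, 1.0, -0.0], [1.0, 0.01, 0.0], [0.0, -0.0, -1.0]]
ft_force: [0.4, -0.8, 1.1]
grip_width: 0.0201
```

Emit:
{"name": "jog_arm", "arguments": {"travel": [[0,0.001,0],[0,0,0]], "dr": [[0,0,0],[0,0,0]]}}

```text
time_s: 26.28
position: [0.5368, 0.0364, 0.0164]
tool_rot: [[-0.01, 1.0, -0.0], [1.0, 0.01, 0.0], [0.0, -0.0, -1.0]]
ft_force: [-1.0, -1.2, -0.7]
grip_width: 0.0199
```

Emit:
{"name": "jog_arm", "arguments": {"travel": [[0,0.001,0],[0,0,0]], "dr": [[0,0,0],[0,0,0]]}}

```text
time_s: 26.45
position: [0.5368, 0.0374, 0.0164]
tool_rot: [[-0.01, 1.0, -0.0], [1.0, 0.01, 0.0], [0.0, -0.0, -1.0]]
ft_force: [0.2, -1.3, 0.2]
grip_width: 0.02
```

```bash
python3 -c "
from h import *
look('b3',sb=(240,155,420,275))"
```

```text
(no output)
```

View pics/b3_t.png

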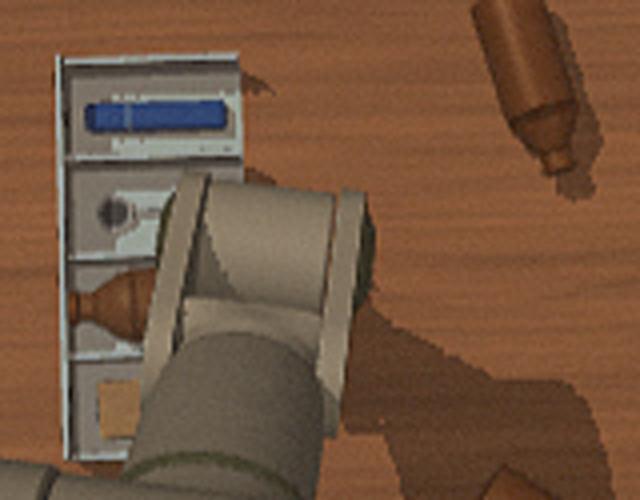

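View pics/b3_s.png

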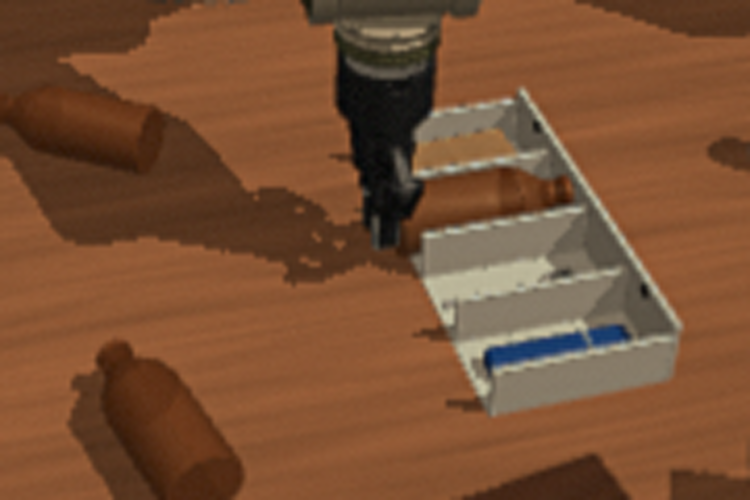

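Emit:
{"name": "jog_arm", "arguments": {"travel": [[0,0.001,0],[0,0,0]], "dr": [[0,0,0],[0,0,0]]}}

```text
time_s: 26.72
position: [0.5369, 0.0384, 0.0165]
tool_rot: [[-0.01, 1.0, 0.0], [1.0, 0.01, -0.0], [-0.0, 0.0, -1.0]]
ft_force: [-0.2, -1.6, 1.0]
grip_width: 0.02
```

Emit:
{"name": "jog_arm", "arguments": {"travel": [[0,0.0007,0],[0,0,0]], "dr": [[0,0,0],[0,0,0]]}}

```text
time_s: 26.88
position: [0.5369, 0.0384, 0.0165]
tool_rot: [[-0.01, 1.0, 0.0], [1.0, 0.01, -0.001], [-0.001, 0.0, -1.0]]
ft_force: [-0.8, -5.8, 1.0]
grip_width: 0.0201
```

Emit:
{"name": "jog_arm", "arguments": {"travel": [[0,0.0007,0],[0,0,0]], "dr": [[0,0,0],[0,0,0]]}}

```text
time_s: 27.05
position: [0.5369, 0.0384, 0.0165]
tool_rot: [[-0.011, 1.0, -0.0], [1.0, 0.011, -0.002], [-0.002, -0.0, -1.0]]
ft_force: [-2.0, -10.4, 0.8]
grip_width: 0.0198
```

The force rose to 10 N with no further travel, so the neck is on the back wall. Back off straight and clear the view.

Emit:
{"name": "jog_arm", "arguments": {"travel": [[0,-0.003,0],[0,-0.01,0],[0,-0.025,0],[0,-0.035,0],[0,-0.035,0.01],[0,-0.03,0.025],[0,-0.02,0.035],[0,-0.02,0.035],[0,-0.03,0.02],[0,-0.035,0],[0,-0.035,0],[0,-0.03,0],[0,0,0],[0,0,0]], "dr": [[0,0,0],[0,0,0],[0,0,0],[0,0,0],[0,0,0],[0,0,0],[0,0,0],[0,0,0],[0,0,0],[0,0,0],[0,0,0],[0,0,0],[0,0,0],[0,0,0]]}}

```text
time_s: 28.22
position: [0.5362, -0.2696, 0.1409]
tool_rot: [[-0.007, 1.0, -0.0], [1.0, 0.007, 0.001], [0.001, -0.0, -1.0]]
ft_force: [0.4, 0.8, 0.4]
grip_width: 0.0201
```

```bash
python3 -c "
from h import *
a,b=look('c1',sb=(240,155,420,275))
save(a,'c1_full'); print(observe()['ft_force'])"
```

```text
[-0.17922763  0.54522522  0.41452743]
```

View pics/c1_t.png

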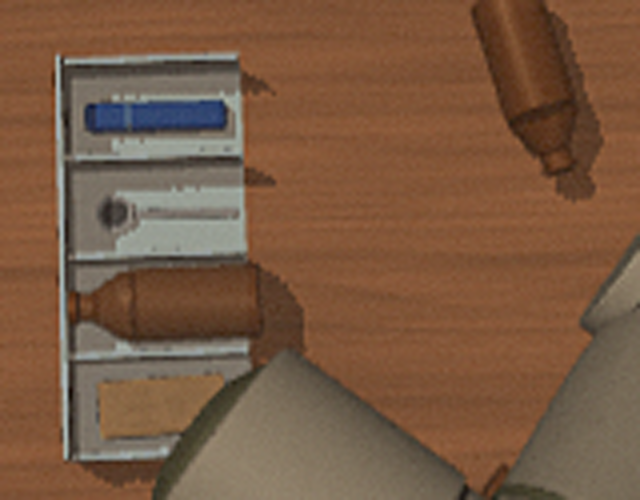

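View pics/c1_s.png

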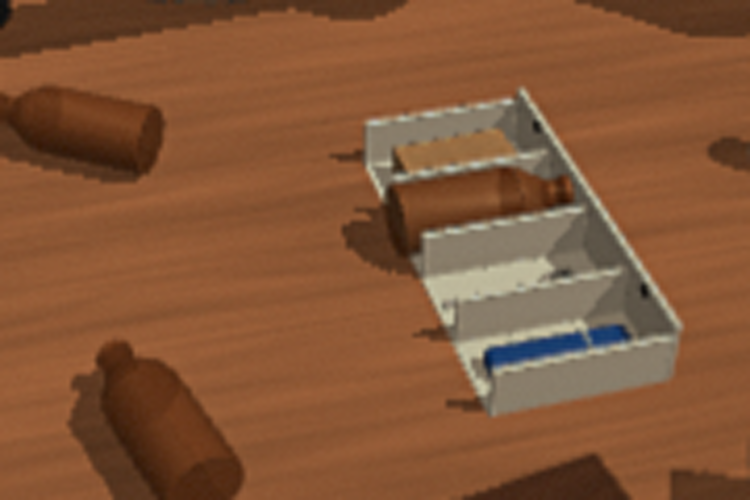

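View pics/c1_full.png

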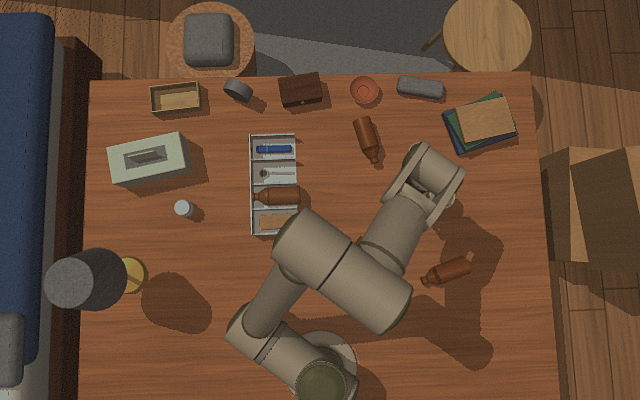

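The bottle is seated. In the top crop the neck's end is at the back wall (70,307), the base stands about 10 mm out of the mouth (x=262 against 249), and the bottle lies centred between its walls. The other things have not moved. Handing in.

```bash
python3 -c "
from rig import close_job
print(close_job())"
```

```text
the job is handed in; nothing more can be done
None
```

The amber bottle farthest to the left is in the empty compartment, neck first, with its neck against the back wall. I handed the job in at about 28 s.

- **Rolling:** I rubbed the top with both fingertips in six short strokes at about 6–10 N. At the end the axis measured within 1 mm of the compartment's centre line and parallel to it.
- **Pushing:** I then pushed the base in with two fingers until the force rose to 10 N with no further travel.
- **Last checks:** The final pictures show the base standing about 10 mm out of the mouth and the bottle centred between the walls. The case, spoon, carton and jar look unmoved. The arm hid parts of the mug and tumbler in the last top view, but it never worked near them. The force reading was about zero with the robot clear.
- **Disagreements:** My first estimate of the centre line was about 5 mm off. Re-measuring the wall edges showed it, and one extra stroke corrected it. Rays from the two cameras missed each other by 2–8 mm, so I aligned the bottle to the rack using the top camera alone.

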